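Unclamp a checked fuel pump and park it under the scale shelf

ROBOT

A 6-joint arm with a two-finger parallel gripper is mounted at the origin on the work surface. World frame = base frame: x ahead of the robot, y to its left, z up, the work surface at z = 0. Lengths are in mm, angles in rad, forces in N, time in s.
With the tool pointing down it reaches from about 275 to 750 mm from the base axis. Payload 10.2 kg.
Tool frame: the origin (TCP) lies on the centre line of the jaws, within the pads' length; the fingertips stand 17 mm ahead of it and the grasp point (between the pads) lies 2 mm behind it (ctrl.tip_extent is the distance from the TCP to the fingertips, in mm); z points along the fingers, y is the line along which they close (so a half turn about z gives the same grasp; the last joint's range is limited). The gripper opens to 85 mm and grips with 20 to 120 N. Pads are 22 mm wide; open, the fingers measure 114 mm over their backs; the gripper's body (76 mm by 85 mm) begins 54 mm behind the grasp point. The pads swing forward as they close: fully open they stand 13 mm farther back than shut.
Start: joints at [1.101, 0.313, 1.498, -0, 1.331, -0.223], TCP at [128.271, 509.095, 248.294] pointing down, gripper open.
Joint ranges: [-2.94, 2.94], [-0.97, 2.17], [0.19, 2.56], [-1.23, 4.37], [0.02, 3.11], [-2.88, 2.88]. Speed limits (rad/s): [2.39, 2.39, 3.01, 3.14, 3.14, 3.14].

INTERFACE

Orientations are given as a unit quaternion [w, x, y, z].
In Python, from rig import sensors, capture, ctrl, cut_out, place_of gives the robot as it stands.
- The arm moves only by the shell command python3 -m jog 'ROWS' [FORCE]. ROWS is JSON, a list of rows, each a list of 3 entries, a list of its own where there are three numbers: the shift along the world's x, y, z in mm, then the turn, a rotation vector about the world's x, y, z in degrees, then the closure, from 0 (fully open) to 1 (shut). A call has exactly 8 rows; each row is the pose to reach, as a shift and turn from the pose commanded when the call began; what a row does not reach only later rows make up. A row lasts 1/12 s, in which the tool goes at most 41.7 mm and 7.16 degrees, less where a joint would pass 70% of its speed; a pose out of reach is approached as far as the arm can. A call with a gripper value outside its range is refused whole. The fingers move at their own pace and stop on an object; FORCE is the grip in N (left out, the last holds). Time passes only in rows, so rows that repeat a pose let the fingers close, or fill a call up. It gives the time, the measured TCP pose, the force and the opening at its end, in the units of the state.
- sensors.sense(): the state, without advancing time (a new reading comes with each control period).
- capture(name): name is "scene" or "top" or "wrist"; returns a dict with "color" (400x640x3 uint8, blue, green, red), "z_map" (400x640 float32, mm along the optical axis (not along the pixel's ray), 0 where there is no reading), "camera_matrix" (3x3 intrinsics, pixels), "R" (3x3) and "t" (3): a world point X has camera coordinates R X + t. Camera axes: x right, y down, z forward; pixel columns grow to the right and rows downward; lengths in mm; the calibration is good to about 2 mm. A picture is of the moment at which its call begins.
- ctrl.finish_job(): hands the job in, once; it reports no verdict.
Trained networks look in a picture, given as the dict that the camera call returned (one of the last four; its "shot" number tells which), for a name from the list of things; names that differ only in an ending like _2 or _b are one class to them, and where a whole thing is asked for, a point or a joint stands for the part that bears it (a point fixed in the world has none). Each returns a list of dicts, best first, with "p" (0 to 1); they miss things now and then, are a little off and sometimes report something else, mostly with a low value. They report only what shows in the picture. A call takes as long as a camera call.
- cut_out(picture, query): "region" (400x640 bool, what is visible of it) and "box" ([left, top, right, bottom] in pixels, round what is visible of it).
- place_of(picture, query): "centre" ([row, column] in pixels: a listed point, or the origin of a listed thing).
The state is a dict: "time_s": time; "joints": joint angles; "dq": joint speeds; "tau": joint torques, N m; "eef_pos": TCP position; "ee_rot": TCP orientation; "force": force on the tool from outside, world axes, zero at the start; "wrist_torque": the same for the moment, N m; "grip_width": opening from 0.0 (shut) to 1.0 (fully open).
Only numpy, scipy, OpenCV 4.12 (cv2) and the standard library are available. Lean on these libraries where they do the work, as an engineer would, in place of code of your own. Each camera call takes 0.05 s, during which the arm holds its last target. There are 200 camera calls.

TASK

Pull the vise's sliding jaw fully open by its red fin and leave it open, then lift the fuel pump with the yellow tail block by its white saddle straight up clear of the vise and set it down gently, level, on the bench in front of the shelf, facing the empty bay with the green floor strip, and let go of it. Then take it by the yellow tail block and slide it slowly straight in, centred and nose first, fully home to the bay's back stop, without it touching the underside of the shelf or ramming the stop, and let go. Never tip the pump over and leave everything else where it is.

Things in the scene. Friction and masses are not known exactly. Their poses are not given: they have to be found in the camera images.
- pump_saddle (a point): centre, half-way up, of the white flat-sided saddle of the fuel pump to be parked. x is the pump's long axis and points to its nose, z is up. Grip it here from above across its 42 mm width (y); the saddle is 44 mm long (x), 38 mm high; this point is 25 mm above the pump's underside
- pump_tail (a point): centre, half-way up, of the pump's yellow tail block, 80 mm behind the saddle's centre, same axes: 30 mm long (x), 24 mm wide (y), from 5 to 41 mm above the pump's underside. In the vise it stands between the jaws, under the lip, out of reach
- pump: that pump; origin on its underside, 10 mm behind the saddle's centre, same axes. Flat steel strip 160 x 48 x 5 mm (x -85 to the nose at +75 mm; only 24 mm wide behind x -44; saddle centre at +10, tail block at -70) under a black cylinder of diameter 37 mm. Nothing is higher than 43 mm over its underside. 0.35 to 0.7 kg, centre of mass within 20 mm of the saddle
- jaw (a joint): travel of the vise's sliding jaw, m: 0 closed, 0.036 fully open; it moves along the vise's -y with about 3 N of friction and stays where it is left. Starts 0 to 4 mm open. The lip on the jaw reaches 10 mm over the tail block and clears it beyond 0.012; open it at least 25 mm
- jaw_fin (a point): grip point on the red upright fin on top of the sliding jaw: fin 30 mm long (x), 12 mm thick (y, its sliding direction), its top 14 mm above this point, its foot on the jaw 20 mm below; axes as the vise's. Pinch it from above across its thickness and pull it along -y
- vise: blue vise fixed to the bench; bed 200 x 66 mm, top 15 mm above the bench, on which the pump lies along x; jaws 40 mm long (x) round the tail block, fixed jaw at +y (top 59 mm above the bench), sliding jaw with steel lip at -y (lip top 66 mm, fin top 100 mm). Origin on the bench under the bed's centre, under the saddle but for 10 mm
- bay: green strip (120 x 30 mm, flush) on the empty bay's floor, reaching out in front. Origin on the bench, mid-bay, exactly under the shelf's front edge; x points straight in, z up. The bay is 91 mm wide between walls 60 mm high from the front edge back; the back stop's face is at x = 105 mm, 28 mm high: a pump that is home has its saddle at x = 40 mm and its tail block at x = -40 mm, outside
- shelf: low fixed shelf of two bays side by side; origin on the bench at the middle of its front edge, x points in (away from the front). 212 mm wide (y), 110 mm deep (x 0 to 110 mm); the bays' middles lie at y = -50.5 and +50.5 mm; one is empty
- overhang: the shelf's white board with red and black scale on its front edge, over both bays: underside 60 mm, top 70 mm above the bench, x 0 to 113 mm, 216 mm wide. Same origin and axes as the shelf
- parked: the fuel pump already parked in the other bay: same shape and size as pump_saddle's pump but with grey tail block and grey saddle; origin on its underside, under the shelf's front edge (strip from x -56 mm to +104 mm; its tail block, x -56 to -26, stands out of the shelf)
- carton: small brown carton 45 x 80 x 28 mm on top of the shelf; origin under its centre
- spray: upright blue bottle with white cap, diameter 52 mm, 130 mm tall, standing between vise and shelf; origin under its centre
- bin: orange open bin 90 x 120 x 40 mm; origin under its centre
- driver: screwdriver lying flat, about 150 mm long; its axis is x
- gasket: black rubber ring lying flat, outer diameter 110 mm, 9 mm high; origin under its centre
- wrench: steel wrench lying flat, about 180 mm long; its axis is x
- mug: blue mug, diameter 80 mm, 90 mm tall, handle at +y; origin under its centre

How it is judged:
By the outcome, as a careful person would: the job done as asked, in the order asked, and still so for the second after the job is handed in, with the robot touching nothing.
It also fails if it takes over 72 s, if anything falls off the work surface, if the arm or the gripper's body presses on something with over 40 N, if the wrist force passes 120 N, or if a joint passes its speed limit or range.

## Working session

There is one attempt and no reset: what is moved stays moved. The work goes in short steps, Python scripts to look and compute and a shell command to move; the robot and the scene stay as the last step left them, time stands still between calls to the robot, and variables do not carry over. Pictures are saved under pics/ and viewed, on a budget of 10 in all, crops included, one or two more only if the job needs it, and the job is handed in when it is done.

```bash
mkdir -p pics; ls; cat > h.py <<'E'
import numpy as np, cv2
from scipy.spatial.transform import Rotation as Ro
from rig import sensors, capture, ctrl, cut_out, place_of
def cloud(p):
    z=p["z_map"]; K=p["camera_matrix"]; v,u=np.indices(z.shape)
    c=np.stack([(u-K[0,2])/K[0,0]*z,(v-K[1,2])/K[1,1]*z,z],-1)
    w=(c-p["t"])@p["R"]; w[z<=0]=np.nan; return w
def ray(p,rc,h):
    "world point where pixel [row,col] ray meets z=h"
    K=p["camera_matrix"]; d=np.array([(rc[1]-K[0,2])/K[0,0],(rc[0]-K[1,2])/K[1,1],1])@p["R"]
    o=-p["R"].T@p["t"]; return o+d*(h-o[2])/d[2]
def pix(p,X):
    c=p["R"]@np.array(X)+p["t"]; q=p["camera_matrix"]@c; return q[:2]/q[2]
def st():
    s=sensors.sense(); R=Ro.from_quat(np.array(s["ee_rot"]),scalar_first=True).as_matrix()
    print("t",round(s["time_s"],2),"pos",np.round(s["eef_pos"],1),"y-axis",np.round(R[:,1],3),"z",np.round(R[:,2],3),"F",np.round(s["force"],1),"w",round(s["grip_width"],3),"j",np.round(s["joints"],2))
    return s
E
python3 - <<'E'
from h import *
st()
a=capture("scene"); b=capture("top")
cv2.imwrite("pics/1.png",np.vstack([a["color"],b["color"]])[:, :, :] if 0 else cv2.resize(np.vstack([a["color"],b["color"]]),(480,600)))
for nm,h in [("pump_saddle",40),("pump_tail",38),("jaw_fin",86),("vise",0),("bay",0),("shelf",0),("overhang",0),("parked",0),("spray",0),("mug",0),("bin",0),("gasket",0),("driver",0),("wrench",0),("carton",70)]:
    for p,n in((a,"scene"),(b,"top")):
        for r in place_of(p,nm)[:2]: print(nm,n,np.round(r["p"],2),np.round(r["centre"]),np.round(ray(p,r["centre"],h)))
E
```

```text
pics
t 0.0 pos [128.2 508.9 247.7] y-axis [ 0.244  0.97  -0.001] z [-0.001 -0.001 -1.   ] F [-0.2  0.9 -0. ] w 0.999 j [ 1.1   0.31  1.5   0.    1.33 -0.22]
pump_saddle scene 0.76 [241. 266.] [ 558. -228.   40.]
pump_saddle top 0.96 [195. 373.] [ 560. -231.   40.]
pump_tail scene 0.68 [232. 252.] [ 490. -239.   38.]
pump_tail scene 0.58 [304. 249.] [ 742. -398.   38.]
pump_tail top 0.56 [221. 378.] [ 478. -244.   38.]
jaw_fin scene 0.5 [221. 238.] [ 473. -272.   86.]
jaw_fin top 0.77 [221. 388.] [ 473. -266.   86.]
vise scene 0.57 [250. 262.] [ 546. -242.    0.]
vise top 0.82 [197. 372.] [ 560. -234.    0.]
vise top 0.34 [198. 371.] [ 556. -230.   -0.]
bay top 0.62 [186. 227.] [600. 229.   0.]
shelf scene 0.79 [205. 376.] [593. 193.   0.]
shelf top 0.88 [190. 239.] [589. 191.   0.]
shelf top 0.38 [151. 413.] [ 711. -374.    0.]
overhang scene 0.6 [203. 376.] [584. 203.   0.]
overhang scene 0.29 [241. 267.] [ 516. -204.    0.]
overhang top 0.68 [190. 244.] [586. 173.   0.]
parked scene 0.67 [211. 366.] [600. 142.   0.]
parked top 0.65 [186. 257.] [601. 133.   0.]
spray scene 0.28 [280. 314.] [ 745. -193.    0.]
spray top 0.54 [189. 305.] [589. -20.   0.]
mug top 0.91 [140. 357.] [ 751. -191.    0.]
bin scene 0.86 [168. 368.] [395. 340.   0.]
bin top 0.63 [246. 187.] [410. 347.   0.]
bin top 0.35 [151. 413.] [ 711. -373.    0.]
gasket scene 0.66 [304. 248.] [ 708. -385.    0.]
gasket top 0.73 [150. 414.] [ 714. -376.    0.]
gasket top 0.59 [222. 390.] [ 479. -287.    0.]
driver scene 0.67 [196. 299.] [380.  21.   0.]
driver top 0.73 [250. 290.] [395.  26.   0.]
driver top 0.28 [188. 308.] [591. -30.   0.]
wrench scene 0.69 [260. 161.] [ 391. -501.    0.]
wrench top 0.71 [253. 457.] [ 382. -492.    0.]
wrench top 0.28 [144. 356.] [ 738. -187.    0.]
carton scene 0.87 [196. 396.] [665. 211.  70.]
carton top 0.67 [158. 232.] [675. 201.  70.]
```

View pics/1.png

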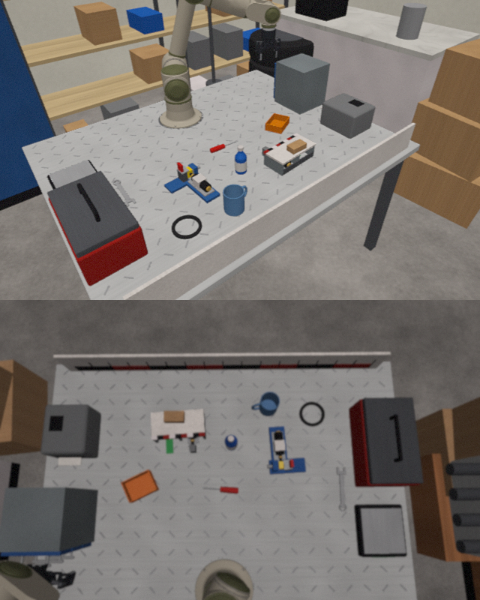

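```bash

python3 -m jog '[[[25,-20,5],[0,0,0],0],[[50,-40,10],[0,0,0],0],[[80,-65,20],[0,0,0],0],[[110,-90,30],[0,0,0],0],[[140,-115,35],[0,0,0],0],[[170,-140,40],[0,0,0],0],[[200,-160,50],[0,0,0],0],[[220,-180,50],[0,0,0],0]]'
python3 -m jog '[[[25,-20,0],[0,0,0],0],[[50,-40,0],[0,0,0],0],[[75,-60,0],[0,0,0],0],[[100,-80,0],[0,0,0],0],[[120,-100,0],[0,0,0],0],[[130,-110,0],[0,0,0],0],[[130,-110,0],[0,0,0],0],[[130,-110,0],[0,0,0],0]]'
python3 - <<'E'
from h import *
st()
a=capture("wrist"); cv2.imwrite("pics/2.png",a["color"])
print("cam",-a["R"].T@a["t"], a["R"][2])
for nm,h in [("bay",0),("shelf",0),("overhang",0),("parked",0),("spray",0),("carton",70)]:
    for r in place_of(a,nm)[:2]: print(nm,np.round(r["p"],2),np.round(r["centre"]),np.round(ray(a,r["centre"],h),1))
c=cloud(a)
for nm in("bay","overhang"):
    for r in cut_out(a,nm)[:1]:
        m=r["region"]; print(nm,r["p"],r["box"],m.sum(),np.nanmedian(c[m],0))
        q=c[m]; q=q[~np.isnan(q[:,0])]
        if nm=="overhang": q=q[abs(q[:,2]-70)<6]
        print(cv2.minAreaRect(q[:,:2].astype(np.float32)),cv2.boxPoints(cv2.minAreaRect(q[:,:2].astype(np.float32))))
E
```

```text
time_s: 2.27
eef_pos: [350.7, 327.7, 299.9]
ee_rot: [0.001, 0.124, 0.992, 0.001]
force: [-0.2, 0.7, 0.2]
grip_width: 1.0
time_s: 2.93
eef_pos: [478.1, 219.2, 298.1]
ee_rot: [-0.0, 0.124, 0.992, 0.0]
force: [0.2, 0.3, -0.5]
grip_width: 0.999
t 2.93 pos [478.1 219.2 298.1] y-axis [0.245 0.969 0.   ] z [-0.001  0.    -1.   ] F [ 0.2  0.3 -0.5] w 0.999 j [ 0.21  0.28  1.41  0.    1.45 -1.12]
cam [403.54440297 238.26440042 423.14878499] [ 0.29123115 -0.07358539 -0.95381843]
bay 0.84 [241. 344.] [592.7 230.5   0. ]
shelf 0.58 [247. 309.] [589.9 183.2   0. ]
parked 0.83 [260. 276.] [596.7 135.9   0. ]
parked 0.49 [123. 127.] [382.   14.5   0. ]
spray 0.74 [274. 151.] [576.  -34.1   0. ]
spray 0.44 [262. 272.] [599.  130.5   0. ]
carton 0.97 [330. 338.] [671.5 198.8  70. ]
bay 0.95 [324.8, 201.3, 359.0, 257.3] 1224 [5.78448388e+02 2.31028779e+02 5.10847046e-01]
((578.8756713867188, 230.87521362304688), (76.88013458251953, 30.25421142578125), 3.637585163116455) [[539.55334 243.533  ]
 [541.4728  213.33974]
 [618.198   218.21742]
 [616.27856 248.41069]]
overhang 0.7 [218.4, 244.1, 419.6, 375.8] 13256 [632.57723091 185.45338136  69.29393655]
((648.0975341796875, 184.72189331054688), (115.59282684326172, 215.9107208251953), 3.7776119709014893) [[583.31415 288.63483]
 [597.53925  73.19323]
 [712.8809   80.80896]
 [698.6558  296.25055]]
```

View pics/2.png

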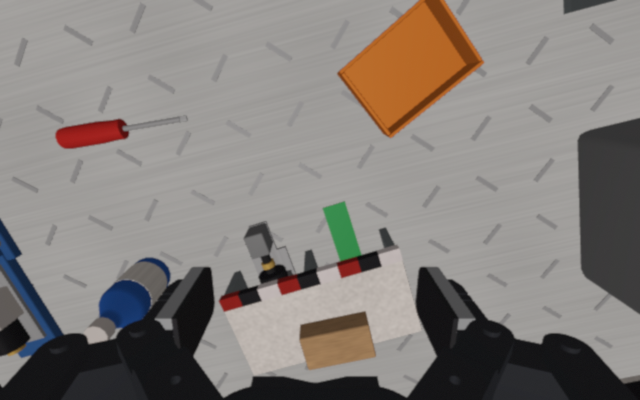

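```bash

python3 -m jog '[[[0,-20,0],[0,0,2],0],[[0,-50,0],[0,0,5],0],[[0,-85,0],[0,0,8],0],[[0,-120,0],[0,0,11],0],[[0,-155,0],[0,0,14],0],[[0,-190,0],[0,0,17],0],[[0,-225,0],[0,0,20],0],[[0,-260,0],[0,0,23],0]]'
python3 -m jog '[[[0,-35,0],[0,0,0],0],[[0,-70,0],[0,0,0],0],[[-5,-105,0],[0,0,0],0],[[-10,-140,0],[0,0,0],0],[[-10,-170,0],[0,0,0],0],[[-15,-195,0],[0,0,0],0],[[-20,-205,0],[0,0,0],0],[[-20,-205,0],[0,0,0],0]]'
python3 - <<'E'
from h import *
st()
a=capture("wrist"); cv2.imwrite("pics/3.png",a["color"])
for nm,h in [("pump_saddle",40),("pump_tail",38),("jaw_fin",86),("vise",0),("pump",15),("spray",0)]:
    for r in place_of(a,nm)[:2]: print(nm,np.round(r["p"],2),np.round(r["centre"]),np.round(ray(a,r["centre"],h),1))
c=cloud(a); np.savez("v.npz",c=c,col=a["color"])
for nm in("jaw_fin","pump_saddle","vise","pump_tail"):
    for r in cut_out(a,nm)[:1]:
        m=r["region"]; q=c[m]; q=q[~np.isnan(q[:,0])]; print(nm,r["p"],r["box"],m.sum(),np.median(q,0),np.percentile(q[:,2],[2,50,98]))
        top=np.percentile(q[:,2],97); q=q[q[:,2]>top-5] if nm!="vise" else q[abs(q[:,2]-15)<4]
        print(cv2.minAreaRect(q[:,:2].astype(np.float32)))
E
```

```text
time_s: 4.05
eef_pos: [477.9, -42.5, 298.5]
ee_rot: [0.0, -0.079, 0.997, -0.0]
force: [0.5, 0.2, -0.1]
grip_width: 0.997
time_s: 4.72
eef_pos: [457.5, -247.4, 298.0]
ee_rot: [-0.0, -0.076, 0.997, 0.0]
force: [0.5, 0.2, -0.0]
grip_width: 0.999
t 4.72 pos [ 457.5 -247.4  298. ] y-axis [-0.151  0.988  0.   ] z [-0.001  0.    -1.   ] F [ 0.5  0.2 -0. ] w 0.999 j [-0.72  0.27  1.42 -0.    1.45 -2.44]
pump_saddle 0.72 [245. 320.] [ 550.7 -226.5   40. ]
pump_tail 0.63 [188. 322.] [ 481.9 -235.2   38. ]
jaw_fin 0.83 [198. 288.] [ 484.5 -270.3   86. ]
pump 0.72 [236. 315.] [ 550.7 -232.    15. ]
pump 0.5 [355. 326.] [ 728.4 -189.1   15. ]
spray 0.64 [266. 458.] [570.7 -34.2   0. ]
spray 0.19 [234. 318.] [ 554.1 -228.     0. ]
jaw_fin 0.98 [281.8, 164.0, 319.2, 210.4] 1453 [ 473.94664787 -260.62238922   65.11104061] [23.51030767 65.11104061 99.86172492]
((480.057861328125, -268.5692443847656), (29.166624069213867, 11.928281784057617), 3.412506341934204)
pump_saddle 0.96 [296.1, 167.5, 342.3, 298.8] 3922 [ 541.58467921 -231.87135073   54.73543638] [18.39975231 54.73543638 58.50031659]
((537.3567504882812, -231.52728271484375), (157.5972442626953, 41.543617248535156), 3.377375841140747)
vise 0.88 [235.7, 143.8, 369.2, 304.0] 7490 [ 478.79335837 -258.8613078    14.09932623] [ 7.92636969 14.09932623 98.82881424]
((550.3603515625, -260.7833557128906), (200.70236206054688, 149.03904724121094), 3.2749710083007812)
pump_tail 0.97 [293.8, 170.9, 337.2, 301.8] 4069 [ 541.87321179 -231.40947771   54.60480809] [18.19261641 54.60480809 58.42216462]
((537.3167114257812, -231.26930236816406), (157.64675903320312, 42.0633544921875), 3.377376079559326)
```

View pics/3.png

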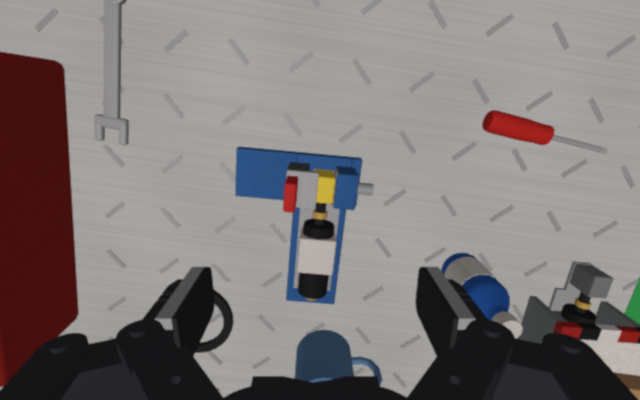

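```bash

python3 -m jog '[[[5,-5,-15],[0,0,-2],0],[[12,-12,-45],[0,0,-4],0],[[22,-21,-80],[0,0,-5.3],0],[[22,-21,-115],[0,0,-5.3],0],[[22,-21,-150],[0,0,-5.3],0],[[22,-21,-180],[0,0,-5.3],0],[[22,-21,-200],[0,0,-5.3],0],[[22,-21,-209],[0,0,-5.3],0]]'
python3 -m jog '[[[0,0,0],[0,0,0],0.5],[[0,0,0],[0,0,0],0.6],[[0,0,0],[0,0,0],0.7],[[0,0,0],[0,0,0],0.8],[[0,0,0],[0,0,0],0.9],[[0,0,0],[0,0,0],1],[[0,0,0],[0,0,0],1],[[0,0,0],[0,0,0],1]]' 40
python3 - <<'E'
from h import *
st()
E
```

```text
time_s: 5.93
eef_pos: [479.3, -266.0, 86.4]
ee_rot: [-0.002, -0.031, 1.0, 0.002]
force: [0.0, -0.4, 0.4]
grip_width: 1.001
time_s: 6.6
eef_pos: [480.6, -267.3, 90.2]
ee_rot: [0.001, -0.031, 1.0, -0.001]
force: [-1.2, -0.4, 6.0]
grip_width: 0.132
t 6.6 pos [ 480.6 -267.3   90.2] y-axis [-0.062  0.998 -0.001] z [ 0.001 -0.001 -1.   ] F [-1.2 -0.4  6. ] w 0.132 j [-0.72  0.54  1.61 -0.    0.99 -2.35]
```

```bash

python3 -m jog '[[[0,-2,0],[0,0,0],1],[[0,-5,0],[0,0,0],1],[[0.5,-9,0],[0,0,0],1],[[1,-14,0],[0,0,0],1],[[1,-19,0],[0,0,0],1],[[1.5,-24,0],[0,0,0],1],[[1.5,-28,0],[0,0,0],1],[[2,-30,0],[0,0,0],1]]'
python3 -m jog '[[[0,-1,0],[0,0,0],1],[[0,-1.5,0],[0,0,0],1],[[0,-2,0],[0,0,0],1],[[0,-2.5,0],[0,0,0],1],[[0,-3,0],[0,0,0],1],[[0,-3,0],[0,0,0],1],[[0,-3,0],[0,0,0],1],[[0,-3,0],[0,0,0],1]]'

```

```text
time_s: 7.27
eef_pos: [482.4, -297.1, 90.2]
ee_rot: [0.0, -0.031, 1.0, -0.0]
force: [-4.4, 1.8, 9.3]
grip_width: 0.131
time_s: 7.93
eef_pos: [482.5, -299.9, 90.2]
ee_rot: [0.0, -0.031, 1.0, -0.0]
force: [-1.6, 2.2, 7.7]
grip_width: 0.133
```

```bash

python3 -m jog '[[[0,-0.5,0],[0,0,0],1],[[0,-1,0],[0,0,0],1],[[0,-1.5,0],[0,0,0],1],[[0,-1.5,0],[0,0,0],1],[[0,-1.5,0],[0,0,0],1],[[0,-1.5,0],[0,0,0],1],[[0,-1.5,0],[0,0,0],1],[[0,-1.5,0],[0,0,0],1]]'
python3 -m jog '[[[0,-0.5,0],[0,0,0],1],[[0,-1,0],[0,0,0],1],[[0,-1.5,0],[0,0,0],1],[[0,-1.5,0],[0,0,0],1],[[0,-1.5,0],[0,0,0],1],[[0,-1.5,0],[0,0,0],1],[[0,-1.5,0],[0,0,0],1],[[0,-1.5,0],[0,0,0],1]]'

```

```text
time_s: 8.6
eef_pos: [482.6, -300.9, 90.2]
ee_rot: [0.0, -0.031, 1.0, 0.0]
force: [0.4, 4.4, 9.1]
grip_width: 0.131
time_s: 9.27
eef_pos: [482.6, -300.9, 90.2]
ee_rot: [0.0, -0.031, 1.0, 0.002]
force: [-0.7, 13.5, 12.4]
grip_width: 0.133
```

```bash

python3 -m jog '[[[0,0.8,0],[0,0,0],0.9],[[0,1.2,0],[0,0,0],0.8],[[0,1.2,0],[0,0,0],0.5],[[0,1,0],[0,0,0],0.2],[[0,1,0],[0,0,0],0],[[0,1,5],[0,0,0],0],[[0,1,20],[0,0,0],0],[[0,1,45],[0,0,0],0]]'
python3 -m jog '[[[0,0,35],[0,0,0],0],[[5,15,65],[0,0,0],0],[[10,25,95],[0,0,0],0],[[20,45,110],[0,0,0],0],[[30,60,115],[0,0,0],0],[[35,65,115],[0,0,0],0],[[35,65,115],[0,0,0],0],[[35,65,115],[0,0,0],0]]'
python3 - <<'E'
from h import *
st()
a=capture("wrist"); cv2.imwrite("pics/4.png",a["color"])
for nm,h in [("pump_saddle",40),("pump_tail",38),("jaw_fin",86),("vise",0)]:
    for r in place_of(a,nm)[:1]: print(nm,np.round(r["p"],2),np.round(r["centre"]),np.round(ray(a,r["centre"],h),1))
c=cloud(a); hsv=cv2.cvtColor(a["color"],cv2.COLOR_BGR2HSV)
r=cut_out(a,"pump_saddle")[0]; print(r["p"],r["box"])
m=cv2.dilate(r["region"].astype(np.uint8),np.ones((5,5)))>0
for nm,k in (("white",(hsv[...,1]<60)&(hsv[...,2]>120)&(c[...,2]>53)),("yellow",(abs(hsv[...,0]-27)<7)&(hsv[...,1]>120)&(c[...,2]>50))):
    q=c[m&k]; q=q[~np.isnan(q[:,0])]; print(nm,len(q),np.median(q[:,2]),cv2.minAreaRect(q[:,:2].astype(np.float32)))
k=(hsv[...,1]>120)&((hsv[...,0]<8)|(hsv[...,0]>172))&(c[...,2]>95)&(c[...,2]<105); q=c[k]; print("fin",len(q),cv2.minAreaRect(q[:,:2].astype(np.float32)))
E
```

```text
time_s: 9.93
eef_pos: [481.4, -301.3, 133.1]
ee_rot: [-0.002, -0.031, 1.0, 0.002]
force: [0.9, -0.3, -0.1]
grip_width: 0.995
time_s: 10.6
eef_pos: [516.9, -237.2, 248.4]
ee_rot: [-0.001, -0.031, 1.0, 0.0]
force: [-0.1, -0.3, -0.1]
grip_width: 1.002
t 10.6 pos [ 516.9 -237.2  248.4] y-axis [-0.062  0.998  0.001] z [-0.001  0.001 -1.   ] F [-0.1 -0.3 -0.1] w 1.002 j [-0.64  0.41  1.36 -0.    1.37 -2.27]
pump_saddle 0.87 [216. 321.] [ 557.3 -227.9   40. ]
pump_tail 0.64 [138. 316.] [ 480.4 -237.9   38. ]
jaw_fin 0.62 [146. 237.] [ 485.2 -302.9   86. ]
0.64 [296.2, 118.7, 346.6, 277.3]
white 1819 57.267469843263655 ((535.675048828125, -231.16148376464844), (90.08834838867188, 41.41331481933594), 3.4073431491851807)
yellow 0 nan ((0.0, 0.0), (0.0, 0.0), 0.0)
fin 555 ((482.3877868652344, -300.1500244140625), (29.10618782043457, 11.782448768615723), 2.8464090824127197)
  return _methods._mean(a, axis=axis, dtype=dtype,
  ret = ret.dtype.type(ret / rcount)
```

View pics/4.png

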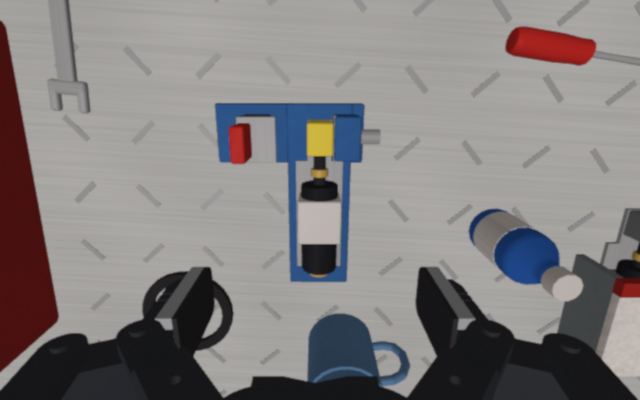

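```bash

python3 - <<'E'
from h import *
a=capture("wrist"); c=cloud(a); hsv=cv2.cvtColor(a["color"],cv2.COLOR_BGR2HSV)
w=np.zeros((400,640),bool); w[185:250,290:350]=1
q=c[w&(hsv[...,1]<60)&(hsv[...,2]>120)&(c[...,2]>50)]; print(len(q),np.median(q,0),cv2.minAreaRect(q[:,:2].astype(np.float32)))
w=np.zeros((400,640),bool); w[110:165,290:335]=1
q=c[w&(hsv[...,1]>120)&(abs(hsv[...,0]-25)<8)&(c[...,2]>45)]; print(len(q),np.median(q,0),cv2.minAreaRect(q[:,:2].astype(np.float32)))
E
```

```text
1843 [ 558.2169539  -230.20508806   57.25809848] ((559.0479125976562, -229.925537109375), (44.109527587890625, 41.63021469116211), 2.8029417991638184)
756 [ 478.85184125 -234.91240246   55.30833708] ((479.46856689453125, -234.5436248779297), (28.921327590942383, 21.88835906982422), 3.3984756469726562)
```

```bash

python3 -m jog '[[[10,2,-10],[0,0,0],0],[[25,5,-35],[0,0,0],0],[[42,7,-70],[0,0,0],0],[[42,7,-105],[0,0,0],0],[[42,7,-140],[0,0,0],0],[[42,7,-170],[0,0,0],0],[[42,7,-185],[0,0,0],0],[[42,7,-185],[0,0,0],0]]'
python3 -m jog '[[[0,0,-6],[0,0,0],0],[[0,0,-12],[0,0,0],0],[[0,0,-17],[0,0,0],0],[[0,0,-20],[0,0,0],0],[[0,0,-20],[0,0,0],0.2],[[0,0,-20],[0,0,0],0.3],[[0,0,-20],[0,0,0],0.4],[[0,0,-20],[0,0,0],0.4]]' 70
python3 -m jog '[[[0,0,0],[0,0,0],0.45],[[0,0,0],[0,0,0],0.5],[[0,0,0],[0,0,0],0.6],[[0,0,0],[0,0,0],0.8],[[0,0,0],[0,0,0],1],[[0,0,0],[0,0,0],1],[[0,0,0],[0,0,0],1],[[0,0,0],[0,0,0],1]]' 70
python3 - <<'E'
from h import *
print(st()["wrist_torque"])
E
```

```text
time_s: 11.62
eef_pos: [557.5, -229.0, 60.5]
ee_rot: [-0.003, -0.031, 1.0, 0.002]
force: [0.1, 0.4, 0.1]
grip_width: 0.998
time_s: 12.28
eef_pos: [559.4, -230.0, 44.7]
ee_rot: [0.0, -0.031, 1.0, -0.0]
force: [-0.3, -0.3, -0.7]
grip_width: 0.598
time_s: 12.95
eef_pos: [559.4, -230.1, 44.8]
ee_rot: [0.0, -0.031, 1.0, -0.0]
force: [-0.9, -0.5, 5.9]
grip_width: 0.48
t 12.95 pos [ 559.4 -230.1   44.8] y-axis [-0.062  0.998 -0.001] z [ 0.001 -0.001 -1.   ] F [-0.9 -0.5  5.9] w 0.48 j [-0.58  0.7   1.45 -0.    0.98 -2.22]
[-0.05773768  0.27736891  0.03026354]
```

```bash

python3 -m jog '[[[0,0,1],[0,0,0],1],[[0,0,3],[0,0,0],1],[[0,0,6],[0,0,0],1],[[0,0,10],[0,0,0],1],[[0,0,15],[0,0,0],1],[[0,0,20],[0,0,0],1],[[0,0,25],[0,0,0],1],[[0,0,28],[0,0,0],1]]'
python3 - <<'E'
from h import *
print(st()["wrist_torque"])
E
python3 -m jog '[[[0,0,5],[0,0,0],1],[[0,0,15],[0,0,0],1],[[0,0,30],[0,0,0],1],[[0,0,48],[0,0,0],1],[[0,0,68],[0,0,0],1],[[0,0,88],[0,0,0],1],[[0,0,106],[0,0,0],1],[[0,0,120],[0,0,0],1]]'
python3 - <<'E'
from h import *
print(st()["wrist_torque"])
a=capture("wrist"); b=capture("scene")
cv2.imwrite("pics/5.png",np.hstack([cv2.resize(a["color"],(480,300)),cv2.resize(b["color"][150:350,180:500],(320,200)).copy() if 0 else cv2.copyMakeBorder(b["color"][150:350,180:480],0,100,0,0,0)]))
E
```

```text
time_s: 13.62
eef_pos: [559.5, -230.1, 73.2]
ee_rot: [0.0, -0.031, 1.0, -0.0]
force: [1.0, 0.0, -5.0]
grip_width: 0.485
t 13.62 pos [ 559.5 -230.1   73.2] y-axis [-0.062  0.998 -0.001] z [ 0.001 -0.001 -1.   ] F [ 1.  0. -5.] w 0.485 j [-0.58  0.66  1.44  0.    1.04 -2.22]
[0.03360921 0.00217665 0.03670253]
time_s: 14.28
eef_pos: [559.4, -230.0, 194.8]
ee_rot: [0.001, -0.031, 1.0, -0.001]
force: [0.4, 1.0, -3.8]
grip_width: 0.48
t 14.28 pos [ 559.4 -230.   194.8] y-axis [-0.062  0.998 -0.001] z [ 0.002 -0.001 -1.   ] F [ 0.4  1.  -3.8] w 0.48 j [-0.58  0.53  1.32 -0.    1.29 -2.22]
[-0.01872294  0.00729504 -0.0449524 ]
```

View pics/5.png

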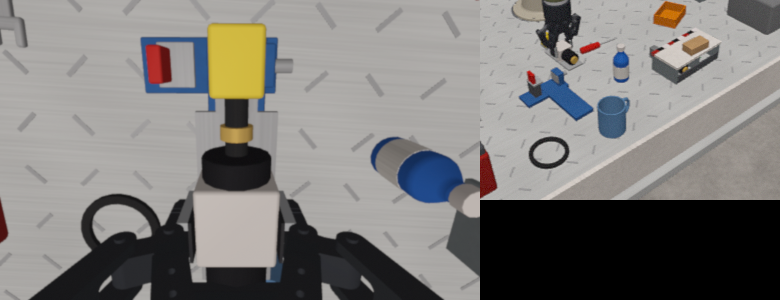

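```bash

python3 -m jog '[[[-8,8,0],[0,0,0],1],[[-20,22,0],[0,0,0],1],[[-35,42,0],[0,0,0],1],[[-50,65,0],[0,0,0],1],[[-65,92,0],[0,0,0],1],[[-75,120,0],[0,0,0],1],[[-80,148,0],[0,0,0],1],[[-80,178,0],[0,0,0],1]]'
python3 -m jog '[[[0,30,0],[0,0,0],1],[[0,60,0],[0,0,0],1],[[0,90,0],[0,0,0],1],[[0,120,0],[0,0,0],1],[[0,150,0],[0,0,0],1],[[0,175,0],[0,0,0],1],[[0,190,0],[0,0,0],1],[[0,200,0],[0,0,0],1]]'
python3 -m jog '[[[5,15,0],[0,0,0],1],[[10,30,0],[0,0,0],1],[[15,45,0],[0,0,0],1],[[20,60,-5],[0,0,0],1],[[24,70,-10],[0,0,0],1],[[24,75,-20],[0,0,0],1],[[24,78,-30],[0,0,0],1],[[24,78,-35],[0,0,0],1]]'
python3 - <<'E'
from h import *
st()
a=capture("wrist"); cv2.imwrite("pics/6.png",a["color"])
c=cloud(a); hsv=cv2.cvtColor(a["color"],cv2.COLOR_BGR2HSV)
k=(abs(hsv[...,0]-60)<15)&(hsv[...,1]>100)&(abs(c[...,2])<12); q=c[k]; print("strip",len(q), cv2.minAreaRect(q[:,:2].astype(np.float32)) if len(q) else 0)
k=(abs(c[...,2]-70)<5); k[:,:]&=(c[...,0]>570)&(c[...,0]<720)&(c[...,1]>60)&(c[...,1]<310); q=c[k]; print("board",len(q), cv2.boxPoints(cv2.minAreaRect(q[:,:2].astype(np.float32))) if len(q) else 0)
b=capture("top")
for r in cut_out(b,"bin")[:1]:
    cb=cloud(b)[r["region"]]; cb=cb[~np.isnan(cb[:,0])]; print("bin",r["p"],cv2.boxPoints(cv2.minAreaRect(cb[:,:2].astype(np.float32))))
E
```

```text
time_s: 15.05
eef_pos: [477.8, -50.7, 191.7]
ee_rot: [-0.001, -0.031, 1.0, 0.0]
force: [0.2, -0.0, -4.2]
grip_width: 0.48
time_s: 15.72
eef_pos: [478.6, 149.7, 191.6]
ee_rot: [-0.001, -0.032, 0.999, 0.0]
force: [-0.1, 0.7, -4.2]
grip_width: 0.474
time_s: 16.38
eef_pos: [502.3, 225.8, 155.1]
ee_rot: [-0.002, -0.031, 1.0, -0.0]
force: [-0.2, -0.4, -4.3]
grip_width: 0.48
t 16.38 pos [502.3 225.8 155.1] y-axis [-0.062  0.998 -0.001] z [-0.003 -0.001 -1.   ] F [-0.2 -0.4 -4.3] w 0.48 j [ 0.21  0.46  1.54 -0.    1.14 -1.42]
strip 0 0
board 1585 [[590.8462  277.0911 ]
 [596.8738   72.67703]
 [657.25354  74.45743]
 [651.22595 278.8715 ]]
```

View pics/6.png

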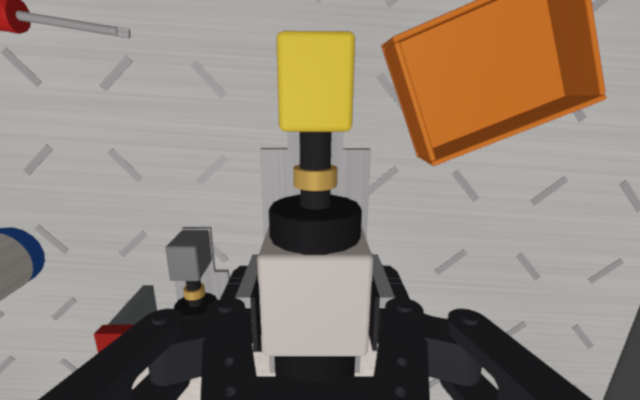

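```bash

python3 - <<'E'
from h import *
a=capture("wrist")
for rc in((162,430),(100,604),(45,384)): print(ray(a,rc,40),ray(a,rc,0))
c=cloud(a); print("tail top", c[80,315], c[110,315],c[50,315], "saddle", c[270,290],c[270,340],c[340,315])
E
```

```text
[466.87087894 304.25452699  40.        ] [473.57210951 318.02568274   0.        ]
[418.47025812 412.79221064  40.        ] [417.16576574 444.51608292   0.        ]
[394.21060839 263.03691699  40.        ] [388.8934395 269.9904584   0.       ]
tail top [422.27420055 220.81258729 165.74128338] [431.24432965 221.37082948 168.20285373] [413.84876507 220.28564494 167.74966093] saddle [487.28229008 215.86011481 169.15773529] [486.42907996 233.8600796  168.65900265] [516.88202346 226.71402414 168.98230441]
```

```bash

python3 -m jog '[[[0.5,0,-8],[0,0,0.2],1],[[1,0,-25],[0,0,0.2],1],[[1,0,-45],[0,0,0.2],1],[[1,0,-65],[0,0,0.2],1],[[1,0,-85],[0,0,0.2],1],[[1,0,-100],[0,0,0.2],1],[[1,0,-112],[0,0,0.2],1],[[1,0,-117],[0,0,0.2],1]]'
python3 -m jog '[[[0,0,-1],[0,0,0],1],[[0,0,-2],[0,0,0],1],[[0,0,-3],[0,0,0],1],[[0,0,-4],[0,0,0],1],[[0,0,-4.5],[0,0,0],1],[[0,0,-5],[0,0,0],1],[[0,0,-5.5],[0,0,0],1],[[0,0,-5.5],[0,0,0],1]]'
python3 -c "
from h import *
st()"
```

```text
time_s: 17.25
eef_pos: [503.6, 225.7, 38.6]
ee_rot: [-0.001, -0.033, 0.999, -0.0]
force: [-0.9, -0.8, -4.2]
grip_width: 0.478
time_s: 17.92
eef_pos: [504.3, 226.1, 34.8]
ee_rot: [0.0, -0.033, 0.999, 0.0]
force: [0.1, 0.5, -5.1]
grip_width: 0.482
t 17.92 pos [504.3 226.1  34.8] y-axis [-0.066  0.998  0.   ] z [ 0.  0. -1.] F [ 0.1  0.5 -5.1] w 0.482 j [ 0.21  0.63  1.63  0.    0.88 -1.43]
```

```bash

python3 -m jog '[[[0,0,-0.5],[0,0,0],1],[[0,0,-1],[0,0,0],1],[[0,0,-1.5],[0,0,0],1],[[0,0,-2],[0,0,0],1],[[0,0,-2.5],[0,0,0],1],[[0,0,-3],[0,0,0],1],[[0,0,-3.5],[0,0,0],1],[[0,0,-3.5],[0,0,0],1]]'
python3 -m jog '[[[0,0,-0.3],[0,0,0],1],[[0,0,-0.6],[0,0,0],1],[[0,0,-0.9],[0,0,0],1],[[0,0,-1.2],[0,0,0],1],[[0,0,-1.2],[0,0,0],1],[[0,0,-1.2],[0,0,0],1],[[0,0,-1.2],[0,0,0],1],[[0,0,-1.2],[0,0,0],1]]'

```

```text
time_s: 18.58
eef_pos: [504.2, 226.1, 31.2]
ee_rot: [-0.0, -0.033, 0.999, -0.0]
force: [1.6, 0.1, -4.3]
grip_width: 0.48
time_s: 19.25
eef_pos: [504.3, 226.1, 30.1]
ee_rot: [0.0, -0.033, 0.999, 0.0]
force: [-0.9, -0.3, -4.2]
grip_width: 0.475
```

```bash

python3 -m jog '[[[0,0,-0.2],[0,0,0],1],[[0,0,-0.4],[0,0,0],1],[[0,0,-0.6],[0,0,0],1],[[0,0,-0.8],[0,0,0],1],[[0,0,-0.8],[0,0,0],1],[[0,0,-0.8],[0,0,0],1],[[0,0,-0.8],[0,0,0],1],[[0,0,-0.8],[0,0,0],1]]'

```

```text
time_s: 19.92
eef_pos: [504.3, 226.1, 29.7]
ee_rot: [0.0, -0.033, 0.999, -0.0]
force: [-3.7, -1.4, 5.9]
grip_width: 0.478
```

```bash

python3 -m jog '[[[0,0,0],[0,0,0],0.5],[[0,0,0],[0,0,0],0.45],[[0,0,0],[0,0,0],0.4],[[0,0,0],[0,0,0],0.35],[[0,0,0],[0,0,0],0.25],[[0,0,0],[0,0,0],0.2],[[0,0,1],[0,0,0],0.2],[[0,0,4],[0,0,0],0.2]]'
python3 -m jog '[[[0,0,8],[0,0,0],0.2],[[0,0,25],[0,0,0],0.2],[[0,0,55],[0,0,0],0.2],[[-10,0,85],[0,0,0],0.2],[[-35,-3,105],[0,0,0],0.3],[[-60,-4,115],[0,0,0],0.3],[[-78,-5,120],[0,0,0],0.3],[[-80,-5,120],[0,0,0],0.3]]'
python3 - <<'E'
from h import *
st()
a=capture("wrist"); cv2.imwrite("pics/7.png",a["color"])
c=cloud(a); hsv=cv2.cvtColor(a["color"],cv2.COLOR_BGR2HSV)
q=c[(hsv[...,1]>120)&(abs(hsv[...,0]-27)<6)&(c[...,2]>36)&(c[...,2]<48)&(c[...,0]<460)]; print("tail",len(q),np.median(q,0),cv2.minAreaRect(q[:,:2].astype(np.float32)))
q=c[(hsv[...,1]<60)&(hsv[...,2]>120)&(c[...,2]>38)&(c[...,2]<50)&(abs(c[...,0]-504)<50)&(abs(c[...,1]-226)<40)]; print("saddle",len(q),np.median(q,0),cv2.minAreaRect(q[:,:2].astype(np.float32)))
k=(abs(c[...,2]-70)<4)&(c[...,0]>570)&(c[...,0]<720)&(c[...,1]>60)&(c[...,1]<310); q=c[k]; print("board",len(q), cv2.boxPoints(cv2.minAreaRect(q[:,:2].astype(np.float32))) if len(q) else 0)
q=c[(abs(hsv[...,0]-60)<20)&(hsv[...,1]>100)&(abs(c[...,2])<10)]; print("strip",len(q), cv2.minAreaRect(q[:,:2].astype(np.float32)) if len(q) else 0)
E
```

```text
time_s: 20.58
eef_pos: [504.1, 226.1, 33.1]
ee_rot: [-0.0, -0.033, 0.999, -0.0]
force: [0.1, -0.6, -0.1]
grip_width: 0.802
time_s: 21.25
eef_pos: [422.4, 221.3, 155.2]
ee_rot: [0.001, -0.033, 0.999, 0.0]
force: [-0.2, 0.2, -0.1]
grip_width: 0.7
t 21.25 pos [422.4 221.3 155.2] y-axis [-0.067  0.998  0.   ] z [ 0.002  0.001 -1.   ] F [-0.2  0.2 -0.1] w 0.7 j [ 0.24  0.31  1.77  0.    1.07 -1.4 ]
tail 0 [nan nan nan] ((0.0, 0.0), (0.0, 0.0), 0.0)
saddle 2544 [502.61615369 226.11862881  42.22122743] ((503.90045166015625, 226.26072692871094), (44.14394760131836, 41.95098876953125), 3.490222692489624)
board 0 0
strip 582 ((606.7061767578125, 232.44847106933594), (28.917373657226562, 27.990095138549805), 3.0436456203460693)
  return _methods._mean(a, axis=axis, dtype=dtype,
  ret = um.true_divide(
```

View pics/7.png

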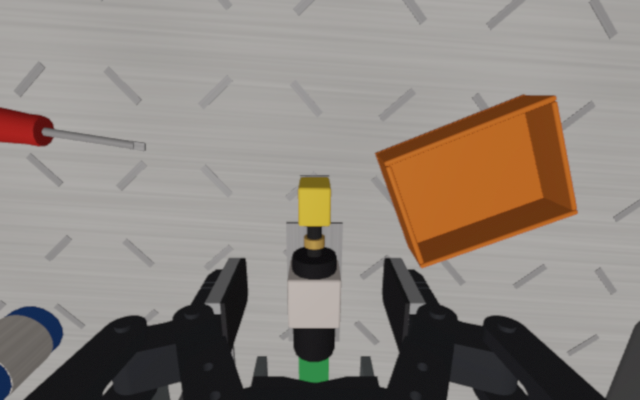

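```bash

python3 -m jog '[[[0.5,0,-8],[0,0,0],0.45],[[1.5,0,-25],[0,0,0],0.45],[[1.5,0,-50],[0,0,0],0.45],[[1.5,0,-75],[0,0,0],0.45],[[1.5,0,-95],[0,0,0],0.45],[[1.5,0,-112],[0,0,0],0.45],[[1.5,0,-122],[0,0,0],0.45],[[1.5,0,-126],[0,0,0],0.45]]'
python3 -m jog '[[[0,0,0],[0,0,0],0.5],[[0,0,0],[0,0,0],0.55],[[0,0,0],[0,0,0],0.6],[[0,0,0],[0,0,0],0.65],[[0,0,0],[0,0,0],0.7],[[0,0,0],[0,0,0],0.75],[[0,0,0],[0,0,0],0.8],[[0,0,0],[0,0,0],0.9]]' 35
python3 -m jog '[[[0,0,0],[0,0,0],0.9],[[0,0,0],[0,0,0],1],[[0,0,0],[0,0,0],1],[[0,0,0],[0,0,0],1],[[0,0,0],[0,0,0],1],[[0,0,0],[0,0,0],1],[[0,0,0],[0,0,0],1],[[0,0,0],[0,0,0],1]]'
python3 -c "
from h import *
st()"
```

```text
time_s: 21.97
eef_pos: [425.5, 220.8, 25.3]
ee_rot: [-0.001, -0.033, 0.999, -0.0]
force: [0.1, 0.0, 0.0]
grip_width: 0.549
time_s: 22.63
eef_pos: [426.1, 221.2, 27.9]
ee_rot: [0.001, -0.033, 0.999, 0.0]
force: [-0.8, -0.7, 6.0]
grip_width: 0.278
time_s: 23.3
eef_pos: [426.1, 221.2, 28.0]
ee_rot: [0.001, -0.033, 0.999, 0.0]
force: [-0.7, 0.5, 6.3]
grip_width: 0.281
t 23.3 pos [426.1 221.2  28. ] y-axis [-0.065  0.998  0.   ] z [ 0.001  0.    -1.   ] F [-0.7  0.5  6.3] w 0.281 j [ 0.23  0.52  1.86  0.    0.76 -1.4 ]
```

```bash

python3 -m jog '[[[2,0.1,0.3],[0,0,0],1],[[6,0.4,0.3],[0,0,0],1],[[10,0.6,0.3],[0,0,0],1],[[15,1,0.3],[0,0,0],1],[[20,1.3,0.3],[0,0,0],1],[[25,1.6,0.3],[0,0,0],1],[[30,1.9,0.3],[0,0,0],1],[[35,2.3,0.3],[0,0,0],1]]'
python3 -m jog '[[[5,0.3,0],[0,0,0],1],[[10,0.6,0],[0,0,0],1],[[15,1,0],[0,0,0],1],[[20,1.3,0],[0,0,0],1],[[25,1.6,0],[0,0,0],1],[[30,1.9,0],[0,0,0],1],[[33,2.1,0],[0,0,0],1],[[35,2.3,0],[0,0,0],1]]'
python3 - <<'E'
from h import *
st()
a=capture("wrist"); cv2.imwrite("pics/8.png",a["color"])
c=cloud(a); hsv=cv2.cvtColor(a["color"],cv2.COLOR_BGR2HSV)
q=c[(hsv[...,1]<60)&(hsv[...,2]>120)&(c[...,2]>38)&(c[...,2]<50)&(abs(c[...,0]-574)<50)&(abs(c[...,1]-230)<35)]; print("saddle",len(q),np.median(q,0),cv2.minAreaRect(q[:,:2].astype(np.float32)))
E
```

```text
time_s: 23.97
eef_pos: [459.5, 223.5, 28.0]
ee_rot: [-0.002, -0.033, 0.999, -0.0]
force: [-9.6, -0.5, 10.9]
grip_width: 0.28
time_s: 24.63
eef_pos: [494.8, 225.8, 28.0]
ee_rot: [-0.001, -0.033, 0.999, -0.0]
force: [-9.6, -1.6, 9.3]
grip_width: 0.277
t 24.63 pos [494.8 225.8  28. ] y-axis [-0.066  0.998 -0.   ] z [-0.003 -0.    -1.   ] F [-9.6 -1.6  9.3] w 0.277 j [ 0.21  0.63  1.66  0.    0.86 -1.42]
saddle 0 [nan nan nan] ((0.0, 0.0), (0.0, 0.0), 0.0)
  return _methods._mean(a, axis=axis, dtype=dtype,
  ret = um.true_divide(
```

View pics/8.png

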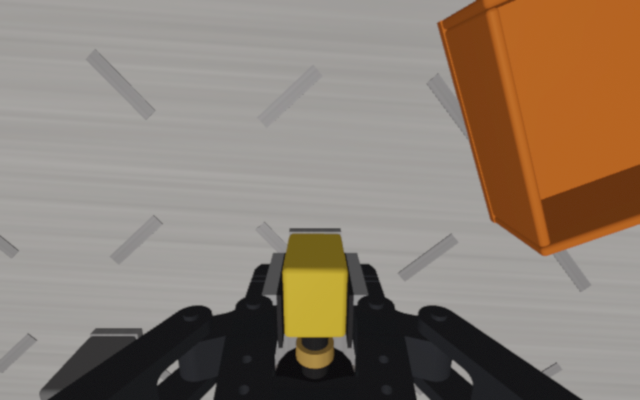

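```bash

python3 -m jog '[[[4,0.3,0.2],[0,0,0],1],[[8,0.5,0.2],[0,0,0],1],[[12,0.8,0.2],[0,0,0],1],[[16,1,0.2],[0,0,0],1],[[20,1.3,0.2],[0,0,0],1],[[24,1.6,0.2],[0,0,0],1],[[28,1.8,0.2],[0,0,0],1],[[31,2,0.2],[0,0,0],1]]'
python3 -m jog '[[[2,0.1,0],[0,0,0],1],[[4,0.3,0],[0,0,0],1],[[6,0.4,0],[0,0,0],1],[[8,0.5,0],[0,0,0],1],[[10,0.6,0],[0,0,0],1],[[12,0.8,0],[0,0,0],1],[[13,0.8,0],[0,0,0],1],[[14,0.9,0],[0,0,0],1]]'
python3 -c "
from h import *
st()"
```

```text
time_s: 25.35
eef_pos: [526.2, 227.8, 28.0]
ee_rot: [-0.001, -0.033, 0.999, -0.0]
force: [-6.9, -0.4, 5.8]
grip_width: 0.278
time_s: 26.02
eef_pos: [540.0, 228.7, 28.0]
ee_rot: [-0.001, -0.033, 0.999, -0.0]
force: [-6.2, -1.3, 5.3]
grip_width: 0.28
t 26.02 pos [540.  228.7  28. ] y-axis [-0.066  0.998 -0.   ] z [-0.002 -0.    -1.   ] F [-6.2 -1.3  5.3] w 0.28 j [ 0.2   0.7   1.52  0.    0.92 -1.44]
```

```bash

python3 -m jog '[[[1,0,0],[0,0,0],1],[[2,0.1,0],[0,0,0],1],[[3,0.2,0],[0,0,0],1],[[4,0.3,0],[0,0,0],1],[[5,0.3,0],[0,0,0],1],[[6,0.4,0],[0,0,0],1],[[6.5,0.4,0],[0,0,0],1],[[7,0.5,0],[0,0,0],1]]'
python3 -m jog '[[[0.3,0,0],[0,0,0],1],[[0.6,0,0],[0,0,0],1],[[0.9,0,0],[0,0,0],1],[[1.2,0.1,0],[0,0,0],1],[[1.5,0.1,0],[0,0,0],1],[[1.8,0.1,0],[0,0,0],1],[[2,0.1,0],[0,0,0],1],[[2,0.1,0],[0,0,0],1]]'

```

```text
time_s: 26.68
eef_pos: [547.0, 229.2, 28.0]
ee_rot: [-0.001, -0.033, 0.999, -0.0]
force: [-6.1, 0.1, 5.9]
grip_width: 0.271
time_s: 27.35
eef_pos: [549.0, 229.3, 28.0]
ee_rot: [-0.001, -0.033, 0.999, -0.0]
force: [-6.2, -0.4, 5.0]
grip_width: 0.275
```

```bash

python3 -m jog '[[[0.3,0,0],[0,0,0],1],[[0.6,0,0],[0,0,0],1],[[0.9,0,0],[0,0,0],1],[[1.2,0.1,0],[0,0,0],1],[[1.2,0.1,0],[0,0,0],1],[[1.2,0.1,0],[0,0,0],1],[[1.2,0.1,0],[0,0,0],1],[[1.2,0.1,0],[0,0,0],1]]'

```

```text
time_s: 28.02
eef_pos: [550.2, 229.4, 28.0]
ee_rot: [-0.001, -0.033, 0.999, -0.0]
force: [-6.2, -0.1, 5.2]
grip_width: 0.276
```

```bash

python3 -m jog '[[[0.2,0,0],[0,0,0],1],[[0.4,0,0],[0,0,0],1],[[0.6,0,0],[0,0,0],1],[[0.8,0,0],[0,0,0],1],[[0.8,0,0],[0,0,0],1],[[0.8,0,0],[0,0,0],1],[[0.8,0,0],[0,0,0],1],[[0.8,0,0],[0,0,0],1]]'

```

```text
time_s: 28.68
eef_pos: [551.0, 229.4, 28.0]
ee_rot: [-0.001, -0.033, 0.999, -0.0]
force: [-5.0, -0.8, 4.4]
grip_width: 0.276
```

```bash

python3 -m jog '[[[0.2,0,0],[0,0,0],1],[[0.4,0,0],[0,0,0],1],[[0.6,0,0],[0,0,0],1],[[0.8,0.1,0],[0,0,0],1],[[0.8,0.1,0],[0,0,0],1],[[0.8,0.1,0],[0,0,0],1],[[0.8,0.1,0],[0,0,0],1],[[0.8,0.1,0],[0,0,0],1]]'

```

```text
time_s: 29.35
eef_pos: [551.1, 229.4, 28.0]
ee_rot: [-0.002, -0.033, 0.999, -0.0]
force: [-9.5, -1.1, 8.5]
grip_width: 0.273
```

```bash

python3 -m jog '[[[0.2,0,0],[0,0,0],1],[[0.4,0,0],[0,0,0],1],[[0.6,0,0],[0,0,0],1],[[0.6,0,0],[0,0,0],1],[[0.6,0,0],[0,0,0],1],[[0.6,0,0],[0,0,0],1],[[0.6,0,0],[0,0,0],1],[[0.6,0,0],[0,0,0],1]]'

```

```text
time_s: 30.02
eef_pos: [551.2, 229.4, 28.0]
ee_rot: [-0.003, -0.033, 0.999, -0.0]
force: [-12.4, -1.8, 10.0]
grip_width: 0.278
```

```bash

python3 -m jog '[[[-0.4,0,0],[0,0,0],1],[[-0.7,0,0],[0,0,0],0.9],[[-0.7,0,0],[0,0,0],0.7],[[-0.7,0,0],[0,0,0],0.6],[[-0.7,0,0],[0,0,0],0.5],[[-0.7,0,0],[0,0,0],0.4],[[-0.7,0,0],[0,0,0],0.4],[[-0.7,0,2],[0,0,0],0.4]]'
python3 -m jog '[[[0,0,6],[0,0,0],0.4],[[0,0,20],[0,0,0],0.4],[[0,0,40],[0,0,0],0.4],[[-15,-1,65],[0,0,0],0.4],[[-45,-3,95],[0,0,0],0.3],[[-75,-5,125],[0,0,0],0.3],[[-100,-7,150],[0,0,0],0.3],[[-110,-7,160],[0,0,0],0.3]]'
python3 - <<'E'
from h import *
st()
a=capture("wrist"); b=capture("scene")
cv2.imwrite("pics/9.png",np.vstack([cv2.resize(a["color"],(480,300)),cv2.resize(b["color"][160:320,200:456],(480,300))]))
c=cloud(a); hsv=cv2.cvtColor(a["color"],cv2.COLOR_BGR2HSV)
q=c[(hsv[...,1]>120)&(abs(hsv[...,0]-27)<8)&(c[...,2]>36)&(c[...,2]<46)&(abs(c[...,0]-548)<40)]; print("tail",len(q),np.median(q,0) if len(q) else 0,cv2.minAreaRect(q[:,:2].astype(np.float32)) if len(q) else 0)
k=(abs(c[...,2]-70)<4)&(c[...,0]>570)&(c[...,0]<720)&(c[...,1]>60)&(c[...,1]<310); q=c[k]; print("board",len(q), cv2.boxPoints(cv2.minAreaRect(q[:,:2].astype(np.float32))) if len(q) else 0)
for n in("pump_tail","parked","bay"):
    for r in place_of(a,n)[:2]: print(n,r["p"],np.round(ray(a,r["centre"],23 if n=="pump_tail" else 0),1))
E
```

```text
time_s: 30.68
eef_pos: [552.3, 229.3, 29.5]
ee_rot: [-0.0, -0.033, 0.999, -0.0]
force: [-0.0, 1.4, 0.1]
grip_width: 0.597
time_s: 31.35
eef_pos: [440.8, 222.6, 193.8]
ee_rot: [0.002, -0.033, 0.999, 0.0]
force: [-0.1, -1.0, 0.8]
grip_width: 0.698
t 31.35 pos [440.8 222.6 193.8] y-axis [-0.066  0.998  0.001] z [ 0.004  0.001 -1.   ] F [-0.1 -1.   0.8] w 0.698 j [ 0.23  0.29  1.67  0.    1.17 -1.41]
tail 15 [542.36641112 217.30860514  38.91615835] ((537.8560180664062, 225.42945861816406), (11.073097229003906, 27.1146183013916), 35.736087799072266)
board 3103 [[564.6591  284.02515]
 [609.9711   81.07647]
 [644.3143   88.7442 ]
 [599.00226 291.69287]]
parked 0.35 [567.2 231.7   0. ]
```

View pics/9.png

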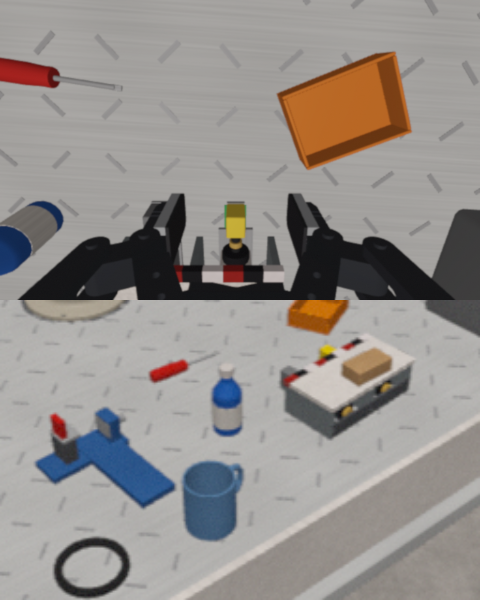

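```bash

python3 -m jog '[[[-10,0,10],[0,0,0],0.3],[[-20,-5,30],[0,0,0],0.2],[[-30,-10,50],[0,0,0],0],[[-40,-15,70],[0,0,0],0],[[-50,-20,90],[0,0,0],0],[[-55,-25,100],[0,0,0],0],[[-60,-28,105],[0,0,0],0],[[-60,-30,110],[0,0,0],0]]'
python3 - <<'E'
from h import *
st()
a=capture("wrist"); cv2.imwrite("pics/10.png",cv2.resize(a["color"][150:350,150:470],(800,500)))
c=cloud(a); hsv=cv2.cvtColor(a["color"],cv2.COLOR_BGR2HSV)
ex=np.array([.9979,.0645]); o=np.array([588.5,231.4]); ey=np.array([-.0645,.9979])
def rep(n,k):
    q=c[k]; q=q[~np.isnan(q[:,0])]
    if len(q)<20: print(n,len(q)); return
    r=cv2.minAreaRect(q[:,:2].astype(np.float32)); m=np.array(r[0])-o; print(n,len(q),"z",np.round(np.median(q[:,2]),1),"bay xy",np.round([m@ex,m@ey],1),np.round(r[1],1),round(r[2],2))
X,Y,Z=c[...,0],c[...,1],c[...,2]
rep("tail",(hsv[...,1]>100)&(abs(hsv[...,0]-27)<8)&(Z>37)&(Z<46)&(abs(X-548)<40))
rep("parked tail",(hsv[...,1]<60)&(Z>37)&(Z<46)&(abs(X-555)<28)&(abs(Y-128)<30))
rep("board",(abs(Z-70)<4)&(X>570)&(X<720)&(Y>60)&(Y<310))
rep("nearpump strip",(Z>3)&(Z<9)&(abs(X-550)<38)&(abs(Y-229)<30))
E
```

```text
time_s: 32.27
eef_pos: [382.3, 192.0, 299.2]
ee_rot: [-0.001, -0.033, 0.999, -0.0]
force: [-0.6, 0.4, 0.4]
grip_width: 0.997
t 32.27 pos [382.3 192.  299.2] y-axis [-0.065  0.998 -0.   ] z [-0.002 -0.    -1.   ] F [-0.6  0.4  0.4] w 0.997 j [ 0.19  0.06  1.67 -0.    1.41 -1.45]
tail 2
parked tail 405 z 40.0 bay xy [ -40.5 -101.2] [30.3 23.9] 2.84
board 7366 z 69.3 bay xy [ 42.4 -50.1] [ 90.1 216.1] 4.4
nearpump strip 171 z 4.4 bay xy [-27.7   2. ] [54.5 46.7] 0.09
```

View pics/10.png

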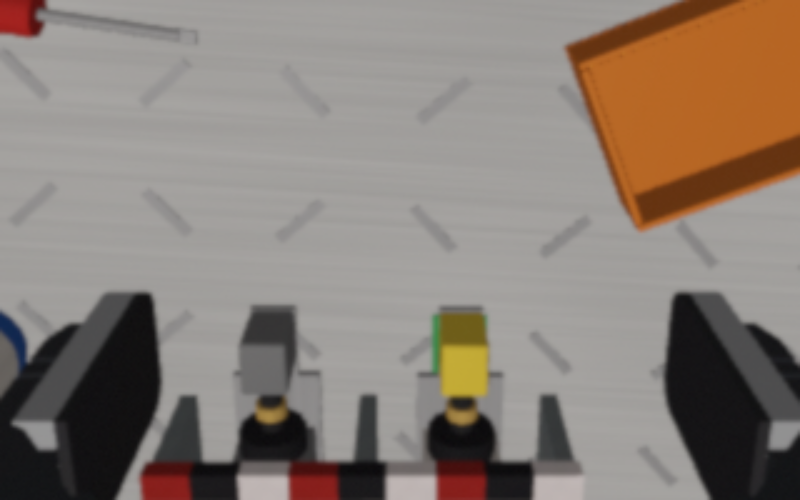

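```bash

python3 - <<'E'
from h import *
a=capture("wrist"); c=cloud(a); hsv=cv2.cvtColor(a["color"],cv2.COLOR_BGR2HSV)
ex=np.array([.9979,.0645]); o=np.array([588.5,231.4]); ey=np.array([-.0645,.9979])
w=np.zeros((400,640),bool); w[270:320,310:360]=1
k=w&(hsv[...,1]>120)&(hsv[...,0]>15)&(hsv[...,0]<36)
print(k.sum(),np.percentile(c[k][:,2],[5,50,95]))
t=k&(c[...,2]>32); q=c[t]; r=cv2.minAreaRect(q[:,:2].astype(np.float32)); m=np.array(r[0])-o; print("tail",len(q),m@ex,m@ey,r)
# tail top face by brightness, intersected with z=41, and grey tail with the same method
for n,kk in(("yellow",k&(hsv[...,2]>150)),):
    p=np.argwhere(kk); pts=np.array([ray(a,x,41)[:2] for x in p]); r=cv2.minAreaRect(pts.astype(np.float32)); m=np.array(r[0])-o; print(n,len(p),m@ex,m@ey,r)
g=w.copy(); g[:]=0; g[260:330,305:365]=1
k=g&(abs(hsv[...,0]-60)<18)&(hsv[...,1]>80); p=np.argwhere(k); pts=np.array([ray(a,x,0)[:2] for x in p])-o; print("green",len(p),np.percentile(pts@ex,[2,98]),np.percentile(pts@ey,[2,98]))
# bay walls: dark posts tops at z=60
E
```

```text
696 [nan nan nan]
tail 434 -30.021047692871097 0.2448172338867131 ((558.525146484375, 229.7078857421875), (50.26753234863281, 22.88814353942871), 5.098361492156982)
yellow 388 -32.73377727203369 0.6975083364868105 ((555.788818359375, 229.9846649169922), (43.79530715942383, 21.56093978881836), 4.367946624755859)
green 45 [-47.12138078 -14.12278386] [-14.32049747 -12.68103385]
```

```bash
python3 -c "
from h import *
print(ctrl.finish_job()); st()"
```

```text
the job is handed in; nothing more can be done
None
the job is handed in; nothing more can be done
```

The pump is parked in the green-strip bay against its back stop, and I handed the job in at about 32 s of the 72 s allowed.

- **Jaw:** I pulled it by the red fin to its end stop, about 34 mm of travel, and left it there. The scene picture after parking shows it still open.
- **Set-down:** I lifted the pump straight up by the saddle and set it down level about 20 mm in front of the shelf. The contact force rose about 10 N as it touched, and I let go. A wrist picture put it within about 0.5 mm of the bay's centre line.
- **Slide:** I pushed it in by the yellow tail against about 5 to 10 N of friction. Over the last few millimetres I used steps under 1 mm, and it stopped at the back stop with at most about 12 N. I let go and retreated.

**Last checks:** the tail block measured about 40 mm in front of the shelf edge, level with the parked pump's tail. It was within about 0.7 mm of the bay centre. The gripper was open and clear of everything.

- **Depth reading is indirect:** the gold ring merged into the yellow patch, so one direct fit of the tail centre read 30 mm instead of 40. I took the position from the tail's rear edge instead, and the stop force supports it.
- **Other objects:** I checked them only by eye in the pictures, and none looked moved.

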